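# Make up the sampling tray

### The job

Make up the sampling tray from the six things at the near end of the right-hand table: stand the small brown dropper bottle with the black top upright in the yellow collar, and set the glass dish of clay crumbs, the smaller foam block and the white scale bar flat in the middle of the yellow outline that has its shape, block and bar lined up with their rectangles. The larger foam block and the white-capped amber bottle do not belong on the tray: leave them where they are and do not knock them.

Things in the scene. Friction and masses are not known exactly. Their poses are not given: they have to be found in the camera images.
- dropper_bottle_center (a point): Small round brown glass bottle with a black rubber dropper top, standing. Body 33 mm across and 70 mm high, whole bottle 102 mm high, top 13 mm wide. The point is on its axis, half-way up (51 mm over its underside); z up along the bottle.
- dish_center (a point): Round clear glass dish, 60 mm across and 13 mm high, with a few crumbs of clay in it, lying flat; the wall is upright and can be gripped across the whole 60 mm. The point is its centre, half-way up (6.5 mm over its underside); z up.
- small_foam_center (a point): The smaller of the two pale grey-white foam blocks, lying flat: a plain block 55 mm along its own y, 40 mm along its own x, 28 mm high; it does not yield when gripped. The point is its centre, half-way up (14 mm over its underside); z up.
- scale_bar_center (a point): White photo scale bar with black marks, a flat straight bar 108 mm along its own y, 18 mm along its own x, 10 mm high. The point is its centre, half-way up (5 mm over its underside); z up.
- large_foam_center (a point): Look-alike, to be left alone: the larger of the two pale grey-white foam blocks, 70 mm along its own y, 45 mm along its own x, 31 mm high, lying flat. The point is its centre, half-way up (15.5 mm over its underside).
- solvent_bottle_center (a point): Look-alike, to be left alone: a larger amber glass bottle with a white cap, 61 mm across and 122 mm high, standing. The point is on its axis, half-way up (61 mm over its underside).
- bottle_spot (a point): Place of the dropper bottle on the tray: a black felt pad, 94 mm square, with a raised yellow collar (round, 52 mm inside, 64 mm outside, 18 mm high above the pad). The tray is fixed: a low board, 178 x 302 mm, with a blue rim that rises 2 mm over the pads; three square pads stand side by side in a row, 96 mm between centres, in any order. The point is the centre of the pad's upper face inside the collar, 12 mm over the bench; z up; x and y are the pad's edges.
- dish_spot (a point): Place of the dish on the tray: a black pad, 94 mm square, with a flat painted yellow circle 70 mm across. The point is the centre of the pad's upper face, 12 mm over the bench; z up; x and y are the pad's edges.
- foam_spot (a point): Place of the small foam block on the tray: a black pad, 94 mm square, with a flat painted yellow rectangle, 66 mm along y and 50 mm along x. The point is the centre of the pad's upper face, 12 mm over the bench; z up; x and y are the pad's edges.
- bar_spot (a point): Place of the scale bar on the tray: a black strip, 66 x 288 mm, along the row of square pads (its centre line is 84 mm from theirs), with a flat painted yellow rectangle 118 mm along y and 28 mm along x. The point is the centre of the rectangle on the strip's upper face, 12 mm over the bench; z up.
Things that resemble listed ones, but are neither listed nor needed, are in the scene too. What is shaped like the part that bears small_foam_center but pink is not meant.

How it is judged (in metres and radians):
At the end, for the whole second after the job is handed in: Dropper bottle, dish, small foam and scale bar each rest flat or upright (tilt under 0.17 rad) within 12 mm of the middle of their own place, 5 mm in height; bar and foam within 0.2 rad of their rectangles; the two look-alikes are within 25 mm of where they began, tilted under 0.17 rad (horizontal distance between dropper_bottle_center and bottle_spot below 0.012 m and z of dropper_bottle_center in the frame of bottle_spot between 0.046 and 0.056 m and angle between each of dropper_bottle_center, dish_center, small_foam_center, scale_bar_center, large_foam_center, solvent_bottle_center's own z axis and vertical below 0.17 rad and linear speed of each of dropper_bottle, dish, small_foam, scale_bar below 0.02 m/s and horizontal distance between dish_center and dish_spot below 0.012 m and z of dish_center in the frame of dish_spot between 0.0015 and 0.0115 m and horizontal distance between small_foam_center and foam_spot below 0.012 m and z of small_foam_center in the frame of foam_spot between 0.009 and 0.019 m and horizontal distance between scale_bar_center and bar_spot below 0.012 m and z of scale_bar_center in the frame of bar_spot between 0 and 0.01 m and angle between the y axis of scale_bar_center and the y axis of bar_spot, either way round below 0.2 rad and angle between the y axis of small_foam_center and the y axis of foam_spot, either way round below 0.2 rad and distance of each of large_foam_center, solvent_bottle_center from where it was at the start of the episode below 0.025 m); the robot touches nothing.
It fails at once if the larger foam block is shifted by more than 25 mm, lifted or knocked over (distance of large_foam_center from where it was at the start of the episode above 0.025 m).
It fails at once if the white-capped bottle is shifted by more than 25 mm, lifted or knocked over (distance of solvent_bottle_center from where it was at the start of the episode above 0.025 m).
It also fails if it takes over 120 s, if anything falls off the work surface, if the arm or the gripper's body presses on something with over 40 N, if the wrist force passes 120 N, or if a joint passes its speed limit or range.

### The arm

A 6-joint arm with a two-finger parallel gripper is mounted at the origin on the work surface; the furniture and walls round the work are solid. World frame = base frame: x ahead of the robot, y to its left, z up, the work surface at z = 0. Lengths are in mm, angles in rad, forces in N, time in s.
With the tool pointing down it reaches from about 275 to 1000 mm from the base axis. Payload 8.4 kg.
Tool frame: the origin (TCP) lies midway between the tips of the shut fingers; the grasp point (between the pads) lies 19 mm behind it; z points along the fingers, y is the line along which they close (so a half turn about z gives the same grasp; the last joint's range is limited). The gripper opens to 85 mm and grips with 20 to 120 N. Pads are 22 mm wide; open, the fingers measure 114 mm over their backs; the gripper's body (76 mm by 85 mm) begins 54 mm behind the grasp point. The pads swing forward as they close: fully open they stand 13 mm farther back than shut.
Start: joints at [1.257, 0.353, 1.633, -0, 1.155, -0.002], TCP at [191.731, 594.867, 231.281] pointing down, gripper open.
Joint ranges: [-2.63, 2.63], [-0.92, 2.1], [0.06, 2.66], [-1.3, 4.44], [0, 2.69], [-3.02, 3.02]. Speed limits (rad/s): [2.22, 2.22, 2.79, 3.14, 3.14, 3.14].

### API

Orientations are given as [roll, pitch, yaw] about the fixed x, y, z axes, in that order (R = Rz(yaw) Ry(pitch) Rx(roll)).
In Python, from rig import monitor, imaging, r gives the robot as it stands.
- The arm moves only by the tool drive_tool, never from a script. Its argument "plan" is a list of rows, each an object of numbers: "x", "y", "z": the shift along the tool's x, y, z in units of 50 mm (1.0 is 50 mm); "ax", "ay", "az": the turn, a rotation vector about the tool's x, y, z in units of 6 degrees (1.0 is 6 degrees); "hand": the finger opening in mm, from 0 to 85.4. In form: [{"x": .., "y": .., "z": .., "ax": .., "ay": .., "az": .., "hand": ..}, ...]. A call has 1 to 8 rows; each row is the pose to reach, as a shift and turn from the pose commanded when the call began, along the tool's axes at that moment; what a row does not reach only later rows make up. A row lasts 1/10 s, in which the tool goes at most 50 mm and 8.59 degrees, less where a joint would pass 70% of its speed; a pose out of reach is approached as far as the arm can. A call with a gripper value outside its range is refused whole. The fingers move at their own pace and stop on an object; "grip_force" is the grip in N (left out, the last holds). Time passes only in rows, so rows that repeat a pose let the fingers close. It gives the time, the measured TCP pose, the force, the opening and the grip force at its end, in the units of the state.
- monitor.sense(): the state, without advancing time (a new reading comes with each control period).
- imaging.grab_frame(name): name is "scene" or "top"; returns the picture (384x512x3 uint8, red, green, blue); there is no depth.
- imaging.camera_info(name): a dict with "mtx" (3x3 intrinsics, pixels), "R" (3x3) and "t" (3): a world point X has camera coordinates R X + t. Camera axes: x right, y down, z forward; pixel columns grow to the right and rows downward; lengths in mm; the calibration is good to about 2 mm. A picture is of the moment at which its call begins. camera_info takes no time and is no camera call.
- r.sign_off(): hands the job in; it is judged then, once.
The state is a dict: "clock": time; "qpos": joint angles; "qvel": joint speeds; "joint_efforts": joint torques, N m; "eef_pos": TCP position; "tcp_rot": TCP orientation; "contact_force": force on the tool from outside, world axes, zero at the start; "wrist_torque": the same for the moment, N m; "opening": opening from 0.0 (shut) to 1.0 (fully open); "grasp_force": force on a finger pad.
Only numpy, scipy, OpenCV 4.12 (cv2) and the standard library are available. Lean on these libraries where they do the work, as an engineer would, in place of code of your own. Each camera call takes 0.05 s, during which the arm holds its last target. There are 200 camera calls.

## Working session

There is one attempt and no reset: what is moved stays moved. The work goes in short steps, Python scripts to look and compute and a tool call to move; the robot and the scene stay as the last step left them, time stands still between calls to the robot, and variables do not carry over. Pictures are saved under pics/ and viewed, at most 14 in all, crops included, and the job is handed in when it is done.

Besides the shell and the picture viewer there is one more tool, called as name([rows], argument=value, ...), one row to a line, values as JSON. drive_tool: Moves the arm, as the interface text tells. Its arguments: {"type":"object","properties":{"plan":{"type":"array","items":{"type":"object","properties":{"x":{"type":"number"},"y":{"type":"number"},"z":{"type":"number"},"ax":{"type":"number"},"ay":{"type":"number"},"az":{"type":"number"},"hand":{"type":"number"}}}},"grip_force":{"type":"number"}},"required":["plan"]}

```bash
mkdir -p pics; ls
python3 - <<'E'
from rig import monitor, imaging, r
import cv2
for n in ("scene","top"):
    f=imaging.grab_frame(n); cv2.imwrite(f"pics/{n}0.png",cv2.resize(f[:,:,::-1],(800,600),interpolation=cv2.INTER_CUBIC))
    cv2.imwrite(f"{n}_raw.png",f[:,:,::-1])
    print(n,imaging.camera_info(n))
print(monitor.sense())
E
```

```text
pics
scene {'mtx': array([[353.66397143,   0.        , 253.11767447],
       [  0.        , 353.66397143, 187.07081093],
       [  0.        ,   0.        ,   1.        ]]), 'R': array([[ 0.77926156, -0.62625657, -0.02353987],
       [-0.38657238, -0.45077545, -0.80458889],
       [ 0.49326789,  0.63608506, -0.59336547]]), 't': array([-306.05293142,  201.53111333,  910.16253228])}
top {'mtx': array([[347.71058321,   0.        , 256.81673644],
       [  0.        , 347.71058321, 191.21141273],
       [  0.        ,   0.        ,   1.        ]]), 'R': array([[ 0.02628627, -0.99963211,  0.0066845 ],
       [-0.99713662, -0.02669377, -0.07075316],
       [ 0.07090557, -0.00480552, -0.99747146]]), 't': array([ -45.23411006,  394.53461259, 1241.26357855])}
{'clock': 0.1, 'qpos': array([ 1.25660116e+00,  3.53593386e-01,  1.63403430e+00,  9.59699810e-06,
        1.15517594e+00, -2.40214050e-03]), 'qvel': array([-2.44395372e-04, -6.70342470e-05,  1.42946063e-04,  7.81623813e-04,
       -1.64196995e-04,  1.13683578e-03]), 'joint_efforts': array([-1.25852705e-03, -6.06361628e+01, -3.42818820e+01, -6.54151131e-05,
        3.88270011e-03,  1.39514700e-05]), 'eef_pos': array([191.60183083, 594.48107105, 230.63858686]), 'tcp_rot': array([-3.14038171e+00, -1.16841626e-05,  2.82979574e+00]), 'contact_force': array([ 0.25216873,  0.00646878, -0.56151995]), 'wrist_torque': array([ 0.04039553, -0.01731562,  0.05060217]), 'grasp_force': 0.0, 'opening': 0.9966336582432967}
```

View pics/scene0.png

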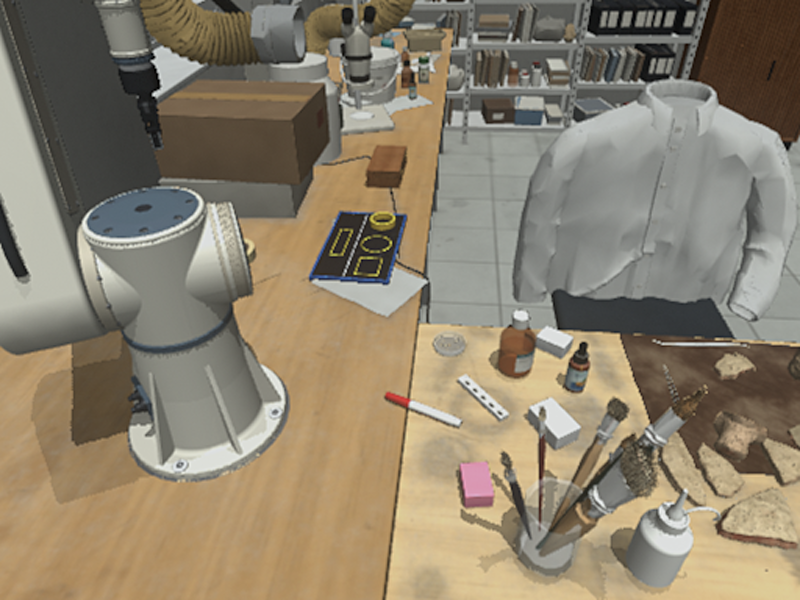

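View pics/top0.png

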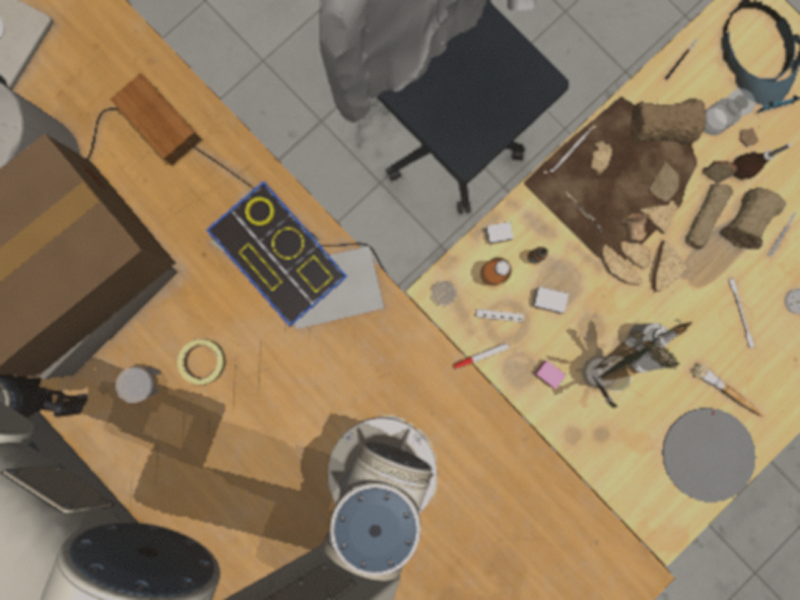

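```bash
cat > h.py <<'E'
import numpy as np, cv2
from rig import monitor, imaging, r
def cam(n):
    c=imaging.camera_info(n); return c["mtx"],c["R"],c["t"]
def proj(n,X):
    K,R,t=cam(n); p=(np.atleast_2d(X)@R.T+t)@K.T; return p[:,:2]/p[:,2:]
def ray(n,uv,z):   # pixel -> world on plane z
    K,R,t=cam(n); C=-R.T@t
    d=np.c_[np.atleast_2d(uv),np.ones(len(np.atleast_2d(uv)))]@np.linalg.inv(K).T@R
    return C+d*((z-C[2])/d[:,2])[:,None]
def rect(n,img,z,x0,x1,y0,y1,s):  # map: up=+x, right=-y ; px=( (y1-y)*s, (x1-x)*s )
    W=np.float32([[x1,y1,z],[x1,y0,z],[x0,y0,z],[x0,y1,z]])
    w,h=int((y1-y0)*s),int((x1-x0)*s)
    H=cv2.getPerspectiveTransform(proj(n,W).astype(np.float32),np.float32([[0,0],[w,0],[w,h],[0,h]]))
    return cv2.warpPerspective(img,H,(w,h),flags=cv2.INTER_CUBIC)
E
python3 - <<'E'
from h import *
for n in("scene","top"):
    K,R,t=cam(n); print(n,-R.T@t)
f={n:cv2.imread(n+"_raw.png") for n in("scene","top")}
a=rect("top",f["top"],0,320,620,-440,-80,2)
b=rect("top",f["top"],12,310,630,70,440,1.8)
def grid(im,x0,x1,y0,y1,s):
    for x in range(-(-x0//50)*50,x1,50):
        y=int((x1-x)*s); cv2.line(im,(0,y),(8,y),(0,0,255),1); cv2.putText(im,str(x),(10,y+4),0,.4,(0,0,255),1)
    for yy in range(-(-y0//50)*50,y1,50):
        u=int((y1-yy)*s); cv2.line(im,(u,0),(u,8),(0,0,255),1); cv2.putText(im,str(yy),(u-10,20),0,.4,(0,0,255),1)
grid(a,320,620,-440,-80,2); grid(b,310,630,70,440,1.8)
cv2.imwrite("pics/a.png",a); cv2.imwrite("pics/b.png",b)
# scene crop objects
c=f["scene"][200:300,265:400]; cv2.imwrite("pics/c.png",cv2.resize(c,None,fx=5.9,fy=5.9,interpolation=cv2.INTER_CUBIC))
E
```

```text
scene [-132.55229956 -679.76317224  695.00427277]
top [ 306.58144594  -28.72093596 1266.34192915]
```

View pics/a.png

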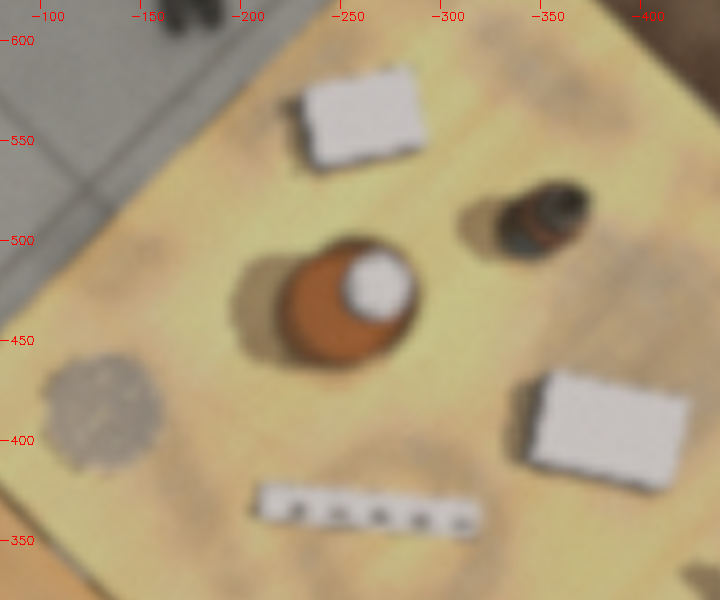

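View pics/b.png

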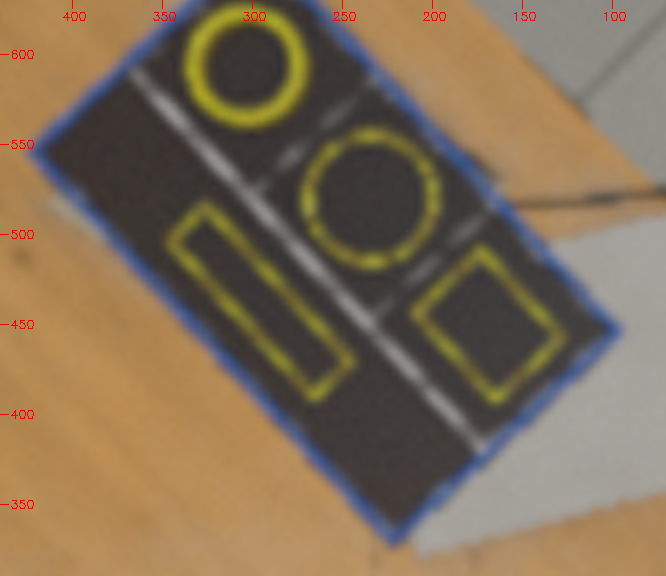

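View pics/c.png

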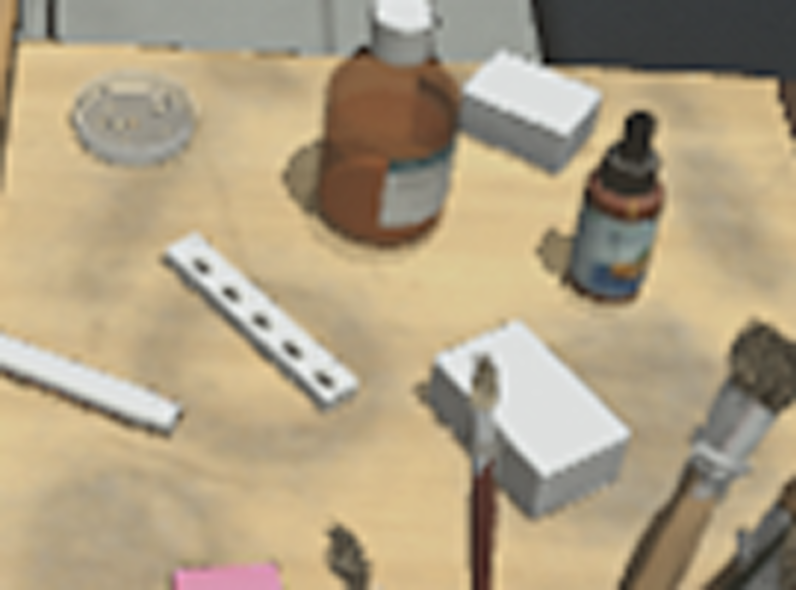

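Top view a.png: small foam (365,118) measures about 59x43 mm, which fits 55x40. Large foam (610,430) measures about 72x47, so it is the look-alike. The pink block is not in this crop. The dropper bottle, with its black top, is at (535,225); the white-capped amber bottle is at (350,305), a look-alike. Dish (103,412), bar (368,510). On the tray (b.png): collar (246,66), circle (371,198), rectangle (489,325), bar rectangle (260,302).

```bash
cat > meas.py <<'E'
from h import *
def norm(a): return (a+90)%180-90
def blob(img,z,x0,x1,y0,y1,f,kind,s=4,n="top"):
    im=rect(n,img,z,x0,x1,y0,y1,s); m=f(cv2.cvtColor(im,cv2.COLOR_BGR2HSV).astype(int)).astype(np.uint8)
    cs,_=cv2.findContours(m,cv2.RETR_EXTERNAL,cv2.CHAIN_APPROX_NONE); c=max(cs,key=cv2.contourArea)
    if kind=="circ":
        e=cv2.fitEllipse(cv2.convexHull(c)); (u,v),(w,h),a=e
    else: (u,v),(w,h),a=cv2.minAreaRect(c)
    b=cv2.boxPoints(((u,v),(w,h),a)); e0,e1=b[1]-b[0],b[2]-b[1]; L=e0 if np.hypot(*e0)>np.hypot(*e1) else e1
    # world direction of long axis: dx=-dv, dy=-du
    ang=norm(np.degrees(np.arctan2(-L[0],-L[1])))
    return np.round([x1-v/s,y1-u/s,max(w,h)/s,min(w,h)/s,ang],1)
white=lambda h:(h[...,1]<55)&(h[...,2]>150)
grey=lambda h:(h[...,1]<75)
yel=lambda h:(h[...,0]>20)&(h[...,0]<35)&(h[...,1]>120)&(h[...,2]>70)
dark=lambda h:(h[...,2]<75)
E
cat > m1.py <<'E'
from meas import *
f=cv2.imread("top_raw.png")
print("foam",blob(f,28,525,595,-305,-215,white,"r"))
print("large",blob(f,31,365,445,-435,-335,white,"r"))
print("bar",blob(f,10,340,385,-325,-180,white,"r"))
print("dish",blob(f,8,380,450,-170,-90,grey,"circ"))
print("cap",blob(f,122,440,520,-300,-220,white,"circ"))
print("drop all",blob(f,0,485,535,-390,-315,lambda h:h[...,2]<110,"r"))
print("collar",blob(f,30,550,640,260,345,yel,"circ"))
print("circle",blob(f,12,475,565,190,280,yel,"circ"))
print("rect",blob(f,12,400,500,120,220,yel,"r"))
print("barrect",blob(f,12,395,525,235,355,yel,"r"))
print("tray",blob(f,14,310,660,80,430,lambda h:(h[...,0]>100)&(h[...,0]<130)&(h[...,1]>110),"r"))
for z in(70,102):
    im=rect("top",f,z,460,540,-380,-300,7); cv2.imwrite(f"pics/d{z}.png",im)
E
python3 m1.py
```

```text
foam [ 556.1 -257.5   56.8   43.5  -78.2]
large [ 402.6 -377.5   73.1   49.6   78.2]
bar [ 364.8 -262.7  111.7   20.7   85.4]
dish [ 413.4 -131.8   61.4   60.9  -33.3]
cap [ 461.1 -247.2   28.9   28.2   26.9]
drop all [ 509.4 -351.2   50.    30.9  -67.3]
collar [589.2 298.3  71.8  69.3  47.9]
circle [5.199e+02 2.345e+02 7.720e+01 7.660e+01 1.000e-01]
rect [437.4 186.4  75.5  29.9  24.4]
barrect [462.7 295.6 126.3  37.1  42.7]
tray [541.5 185.9  23.2   6.5  52.4]
```

View pics/d102.png

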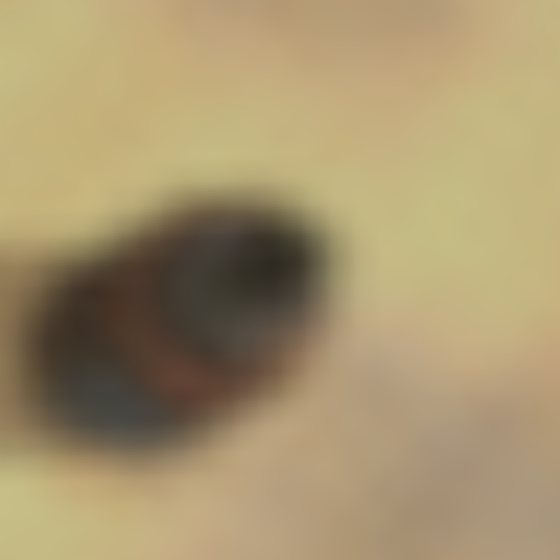

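```bash
cat > m2.py <<'E'
from meas import *
S=lambda u,v:(265+u/5.9,200+v/5.9)
print("scene tip",ray("scene",S(640,114),102), "body mid",ray("scene",S(618,237),35))
f=cv2.imread("top_raw.png"); g=cv2.imread("scene_raw.png")
# silhouette overlay
def sil(n,x,y):
    P=[]
    a=np.linspace(0,2*np.pi,40)
    for rr,z in((16.5,0),(16.5,68),(6.5,102)):
        P.append(proj(n,np.c_[x+rr*np.cos(a),y+rr*np.sin(a),0*a+z]))
    return P
def draw(n,img,c,x,y,k):
    u0,v0,w,h=c; im=cv2.resize(img[v0:v0+h,u0:u0+w],None,fx=k,fy=k,interpolation=cv2.INTER_CUBIC)
    for p in sil(n,x,y): cv2.polylines(im,[np.int32((p-[u0,v0]+.5)*k)],True,(0,255,0),1)
    return im
import sys
x,y=map(float,sys.argv[1:3])
a=draw("scene",g,(350,210,40,48),x,y,9); b=draw("top",f,(325,145,40,30),x,y,9)
o=np.zeros((432,725,3),np.uint8); o[:a.shape[0],:360]=a; o[:b.shape[0],362:722]=b
cv2.imwrite("pics/sil_%s.png"%sys.argv[3],o)
# rect: hull of all yellow in roi
for nm,z,bx,ft in(("rect",12,(400,500,120,220),0),("barrect",12,(395,525,235,355),0)):
    im=rect("top",f,z,*bx,4);h=cv2.cvtColor(im,cv2.COLOR_BGR2HSV).astype(int)
    m=(yel(h)|((h[...,0]>15)&(h[...,0]<38)&(h[...,1]>90)&(h[...,2]>70))).astype(np.uint8)
    p=cv2.findNonZero(m);print(nm,bx[1]-p[:,0,1].mean()/4,bx[3]-p[:,0,0].mean()/4,cv2.minAreaRect(p))
E
python3 m2.py 504 -341 1
```

```text
scene tip [[ 503.04228409 -344.16976883  102.        ]] body mid [[ 500.279337   -348.91915616   35.        ]]
rect 453.7114927693526 172.96524009269308 ((193.03195190429688, 183.47300720214844), (395.8608093261719, 360.68841552734375), 84.31396484375)
barrect 450.03621238620565 307.1449504462083 ((239.5, 259.5), (519.0, 479.0), 90.0)
```

View pics/sil_1.png

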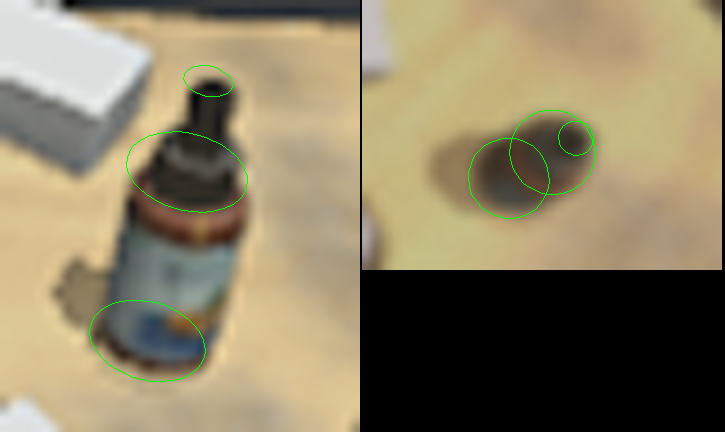

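```bash
cat > go.py <<'E'
# python3 go.py x y z yawdeg [x y z yawdeg ...] -> units from the present pose
import sys
from h import *
s=monitor.sense(); p=s["eef_pos"]; yw=s["tcp_rot"][2]; c,sn=np.cos(yw),np.sin(yw)
print("t",s["clock"],"at",p.round(1),"yaw",round(np.degrees(yw),1),"tilt",s["tcp_rot"][:2].round(3),"q6",s["qpos"][5].round(2),"F",s["contact_force"].round(1),"open",round(s["opening"],2),"grip",round(s["grasp_force"],1))
a=np.array(sys.argv[1:],float).reshape(-1,4)
for x,y,z,w in a:
    d=np.array([x,y,z])-p; k=(w-np.degrees(yw)+180)%360-180
    print((x,y,z,w),"x %.2f y %.2f z %.2f az %.2f"%((d[0]*c+d[1]*sn)/50,(d[0]*sn-d[1]*c)/50,-d[2]/50,-k/6))
E
python3 go.py 300 240 230 132.7 413.4 -131.8 200 132.7
python3 - <<'E'
from h import *
P=[cam(n)[0]@np.c_[cam(n)[1],cam(n)[2]] for n in("scene","top")]
X=cv2.triangulatePoints(P[0],P[1],np.array([[339.],[189]]),np.array([[224.],[74]])); print("sleeve",(X[:3]/X[3]).T)
E
```

```text
t 0.1 at [191.6 594.5 230.6] yaw 162.1 tilt [-3.14 -0.  ] q6 -0.0 F [ 0.3  0.  -0.6] open 1.0 grip 0.0
(np.float64(300.0), np.float64(240.0), np.float64(230.0), np.float64(132.7)) x -4.24 y -6.08 z 0.01 az 4.91
(np.float64(413.4), np.float64(-131.8), np.float64(200.0), np.float64(132.7)) x -8.68 y -12.46 z 0.61 az 4.91
sleeve [[ 968.0547322   117.62073248 -294.92193407]]
```

drive_tool([
  {"x": -4.24,"y": -6.08,"z": 0,"az": 4.9,"hand": 72},
  {"x": -4.24,"y": -6.08,"z": 0,"az": 4.9,"hand": 72},
  {"x": -4.24,"y": -6.08,"z": 0,"az": 4.9,"hand": 72},
  {"x": -4.24,"y": -6.08,"z": 0,"az": 4.9,"hand": 72},
  {"x": -4.24,"y": -6.08,"z": 0,"az": 4.9,"hand": 72},
  {"x": -4.24,"y": -6.08,"z": 0,"az": 4.9,"hand": 72},
  {"x": -4.24,"y": -6.08,"z": 0,"az": 4.9,"hand": 72},
  {"x": -4.24,"y": -6.08,"z": 0,"az": 4.9,"hand": 72},
], grip_force=25)

```text
invalid input
```

```bash
python3 go.py 413.4 -131.8 120 132.7
```

```text
t 0.1 at [191.6 594.5 230.6] yaw 162.1 tilt [-3.14 -0.  ] q6 -0.0 F [ 0.3  0.  -0.6] open 1.0 grip 0.0
(np.float64(413.4), np.float64(-131.8), np.float64(120.0), np.float64(132.7)) x -8.68 y -12.46 z 2.21 az 4.91
```

drive_tool([
  {"x": -0.5,"y": -0.8,"z": 0,"ax": 0,"ay": 0,"az": 1,"hand": 72},
  {"x": -1.0,"y": -1.6,"z": 0,"ax": 0,"ay": 0,"az": 2,"hand": 72},
  {"x": -1.6,"y": -2.3,"z": 0,"ax": 0,"ay": 0,"az": 3,"hand": 72},
  {"x": -2.1,"y": -3.1,"z": 0,"ax": 0,"ay": 0,"az": 4,"hand": 72},
  {"x": -2.7,"y": -3.9,"z": 0,"ax": 0,"ay": 0,"az": 4.9,"hand": 72},
  {"x": -3.2,"y": -4.6,"z": 0,"ax": 0,"ay": 0,"az": 4.9,"hand": 72},
  {"x": -3.7,"y": -5.4,"z": 0,"ax": 0,"ay": 0,"az": 4.9,"hand": 72},
  {"x": -4.24,"y": -6.08,"z": 0,"ax": 0,"ay": 0,"az": 4.9,"hand": 72},
], grip_force=25)

```text
clock: 0.9
eef_pos: [299.8, 238.4, 231.1]
tcp_rot: [-3.141, 0.0, 2.317]
contact_force: [0.5, -0.4, -0.1]
opening: 0.844
grasp_force: 0.0
```

```bash
python3 go.py 413.4 -131.8 120 132.7
```

```text
t 0.9 at [299.8 238.4 231.1] yaw 132.8 tilt [-3.141  0.   ] q6 -0.08 F [ 0.5 -0.4 -0.1] open 0.84 grip 0.0
(np.float64(413.4), np.float64(-131.8), np.float64(120.0), np.float64(132.7)) x -6.98 y -3.36 z 2.22 az 0.01
```

Works with every key given.

drive_tool([
  {"x": -0.9,"y": -0.4,"z": 0.1,"ax": 0,"ay": 0,"az": 0,"hand": 72},
  {"x": -1.75,"y": -0.85,"z": 0.3,"ax": 0,"ay": 0,"az": 0,"hand": 72},
  {"x": -2.6,"y": -1.25,"z": 0.6,"ax": 0,"ay": 0,"az": 0,"hand": 72},
  {"x": -3.5,"y": -1.7,"z": 0.9,"ax": 0,"ay": 0,"az": 0,"hand": 72},
  {"x": -4.35,"y": -2.1,"z": 1.2,"ax": 0,"ay": 0,"az": 0,"hand": 72},
  {"x": -5.2,"y": -2.5,"z": 1.5,"ax": 0,"ay": 0,"az": 0,"hand": 72},
  {"x": -6.1,"y": -2.95,"z": 1.9,"ax": 0,"ay": 0,"az": 0,"hand": 72},
  {"x": -6.98,"y": -3.36,"z": 2.22,"ax": 0,"ay": 0,"az": 0,"hand": 72},
])

```text
clock: 1.7
eef_pos: [411.7, -126.2, 121.5]
tcp_rot: [3.142, -0.0, 2.316]
contact_force: [1.0, -0.1, 0.8]
opening: 0.847
grasp_force: 0.0
```

```bash
python3 go.py 413.4 -131.8 30 132.7 413.4 -131.8 -2 132.7
```

```text
t 1.7 at [ 411.7 -126.2  121.5] yaw 132.7 tilt [ 3.142 -0.   ] q6 -1.05 F [ 1.  -0.1  0.8] open 0.85 grip 0.0
(np.float64(413.4), np.float64(-131.8), np.float64(30.0), np.float64(132.7)) x -0.11 y -0.05 z 1.83 az 0.00
(np.float64(413.4), np.float64(-131.8), np.float64(-2.0), np.float64(132.7)) x -0.11 y -0.05 z 2.47 az 0.00
```

drive_tool([
  {"x": 0,"y": 0,"z": 0.6,"ax": 0,"ay": 0,"az": 0,"hand": 72},
  {"x": 0,"y": 0,"z": 1.2,"ax": 0,"ay": 0,"az": 0,"hand": 72},
  {"x": 0,"y": 0,"z": 1.8,"ax": 0,"ay": 0,"az": 0,"hand": 72},
  {"x": 0,"y": 0,"z": 2.1,"ax": 0,"ay": 0,"az": 0,"hand": 72},
  {"x": 0,"y": 0,"z": 2.3,"ax": 0,"ay": 0,"az": 0,"hand": 72},
  {"x": 0,"y": 0,"z": 2.3,"ax": 0,"ay": 0,"az": 0,"hand": 72},
  {"x": 0,"y": 0,"z": 2.4,"ax": 0,"ay": 0,"az": 0,"hand": 72},
  {"x": 0,"y": 0,"z": 2.42,"ax": 0,"ay": 0,"az": 0,"hand": 72},
])

```text
clock: 2.5
eef_pos: [412.3, -124.2, 1.6]
tcp_rot: [3.141, 0.001, 2.317]
contact_force: [-0.4, -0.4, -0.4]
opening: 0.839
grasp_force: 0.0
```

```bash
python3 go.py 413.4 -131.8 -1 132.7
python3 - <<'E'
from h import *
f=imaging.grab_frame("scene")[:,:,::-1]; cv2.imwrite("pics/e.png",cv2.resize(f[170:270,225:360],None,fx=5.5,fy=5.5,interpolation=cv2.INTER_CUBIC))
E
```

```text
t 2.5 at [ 412.3 -124.2    1.6] yaw 132.7 tilt [3.141e+00 1.000e-03] q6 -1.04 F [-0.4 -0.4 -0.4] open 0.84 grip 0.0
(np.float64(413.4), np.float64(-131.8), np.float64(-1.0), np.float64(132.7)) x -0.13 y -0.09 z 0.05 az 0.01
```

View pics/e.png

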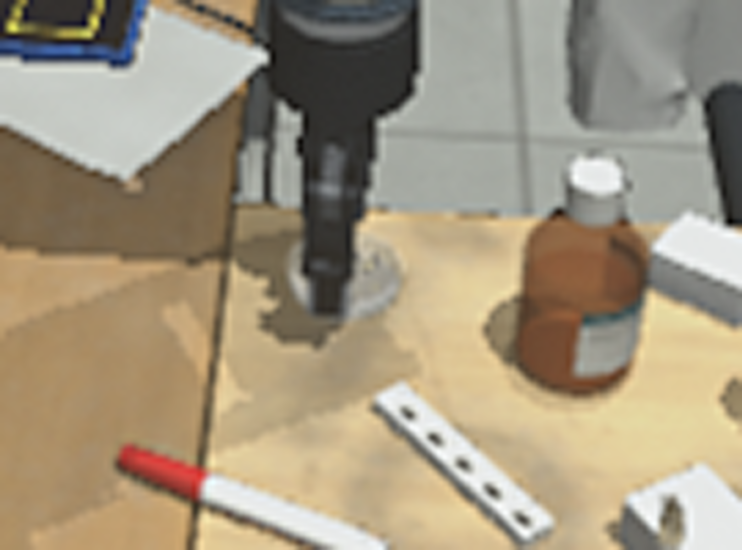

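drive_tool([
  {"x": -0.13,"y": -0.09,"z": 0,"ax": 0,"ay": 0,"az": 0,"hand": 72},
  {"x": -0.13,"y": -0.09,"z": 0.06,"ax": 0,"ay": 0,"az": 0,"hand": 72},
  {"x": -0.13,"y": -0.09,"z": 0.06,"ax": 0,"ay": 0,"az": 0,"hand": 50},
  {"x": -0.13,"y": -0.09,"z": 0.06,"ax": 0,"ay": 0,"az": 0,"hand": 50},
  {"x": -0.13,"y": -0.09,"z": 0.06,"ax": 0,"ay": 0,"az": 0,"hand": 50},
  {"x": -0.13,"y": -0.09,"z": 0.06,"ax": 0,"ay": 0,"az": 0,"hand": 50},
  {"x": -0.13,"y": -0.09,"z": 0.06,"ax": 0,"ay": 0,"az": 0,"hand": 50},
  {"x": -0.13,"y": -0.09,"z": 0.06,"ax": 0,"ay": 0,"az": 0,"hand": 50},
], grip_force=30)

```text
clock: 3.35
eef_pos: [413.1, -132.2, -1.4]
tcp_rot: [3.142, 0.001, 2.317]
contact_force: [-1.2, -1.5, 6.0]
opening: 0.678
grasp_force: 30.9
```

```bash
python3 go.py 413.4 -131.8 120 132.7 400 0 120 132.7 440 150 120 132.7
```

```text
t 3.35 at [ 413.1 -132.2   -1.4] yaw 132.7 tilt [3.142e+00 1.000e-03] q6 -1.06 F [-1.2 -1.5  6. ] open 0.68 grip 30.9
(np.float64(413.4), np.float64(-131.8), np.float64(120.0), np.float64(132.7)) x 0.00 y 0.01 z -2.43 az 0.01
(np.float64(400.0), np.float64(0.0), np.float64(120.0), np.float64(132.7)) x 2.12 y 1.60 z -2.43 az 0.01
(np.float64(440.0), np.float64(150.0), np.float64(120.0), np.float64(132.7)) x 3.78 y 4.23 z -2.43 az 0.01
```

drive_tool([
  {"x": 0,"y": 0,"z": -0.4,"ax": 0,"ay": 0,"az": 0,"hand": 50},
  {"x": 0,"y": 0,"z": -1.2,"ax": 0,"ay": 0,"az": 0,"hand": 50},
  {"x": 0.4,"y": 0.6,"z": -1.8,"ax": 0,"ay": 0,"az": 0,"hand": 50},
  {"x": 0.8,"y": 1.3,"z": -2.0,"ax": 0,"ay": 0,"az": 0,"hand": 50},
  {"x": 1.2,"y": 2.0,"z": -2.0,"ax": 0,"ay": 0,"az": 0,"hand": 50},
  {"x": 1.6,"y": 2.7,"z": -2.0,"ax": 0,"ay": 0,"az": 0,"hand": 50},
  {"x": 2.0,"y": 3.3,"z": -2.0,"ax": 0,"ay": 0,"az": 0,"hand": 50},
  {"x": 2.4,"y": 4.0,"z": -2.0,"ax": 0,"ay": 0,"az": 0,"hand": 50},
])

```text
clock: 4.15
eef_pos: [478.1, 93.3, 98.4]
tcp_rot: [-3.141, -0.0, 2.317]
contact_force: [0.0, -1.2, -0.2]
opening: 0.679
grasp_force: 32.9
```

drive_tool([
  {"x": 0.4,"y": 0.6,"z": 0,"ax": 0,"ay": 0,"az": 0,"hand": 50},
  {"x": 0.8,"y": 1.3,"z": 0,"ax": 0,"ay": 0,"az": 0,"hand": 50},
  {"x": 1.2,"y": 2.0,"z": 0,"ax": 0,"ay": 0,"az": 0,"hand": 50},
  {"x": 1.54,"y": 2.54,"z": 0,"ax": 0,"ay": 0,"az": 0,"hand": 50},
  {"x": 1.54,"y": 2.54,"z": 0,"ax": 0,"ay": 0,"az": 0,"hand": 50},
  {"x": 1.54,"y": 2.54,"z": 0.5,"ax": 0,"ay": 0,"az": 0,"hand": 50},
  {"x": 1.54,"y": 2.54,"z": 0.8,"ax": 0,"ay": 0,"az": 0,"hand": 50},
  {"x": 1.54,"y": 2.54,"z": 0.8,"ax": 0,"ay": 0,"az": 0,"hand": 50},
])

```text
clock: 4.95
eef_pos: [517.4, 233.2, 56.1]
tcp_rot: [-3.137, -0.002, 2.316]
contact_force: [-0.8, -0.0, -0.7]
opening: 0.678
grasp_force: 32.9
```

```bash
python3 go.py 519.9 234.5 30 132.7 519.9 234.5 10.8 132.7
```

```text
t 4.95 at [517.4 233.2  56.1] yaw 132.7 tilt [-3.137e+00 -2.000e-03] q6 -0.32 F [-0.8 -0.  -0.7] open 0.68 grip 32.9
(np.float64(519.9), np.float64(234.5), np.float64(30.0), np.float64(132.7)) x -0.02 y 0.05 z 0.52 az 0.00
(np.float64(519.9), np.float64(234.5), np.float64(10.8), np.float64(132.7)) x -0.02 y 0.05 z 0.91 az 0.00
```

drive_tool([
  {"x": -0.02,"y": 0.05,"z": 0.4,"ax": 0,"ay": 0,"az": 0,"hand": 50},
  {"x": -0.02,"y": 0.05,"z": 0.7,"ax": 0,"ay": 0,"az": 0,"hand": 50},
  {"x": -0.02,"y": 0.05,"z": 0.85,"ax": 0,"ay": 0,"az": 0,"hand": 50},
  {"x": -0.02,"y": 0.05,"z": 0.9,"ax": 0,"ay": 0,"az": 0,"hand": 50},
  {"x": -0.02,"y": 0.05,"z": 0.9,"ax": 0,"ay": 0,"az": 0,"hand": 50},
  {"x": -0.02,"y": 0.05,"z": 0.9,"ax": 0,"ay": 0,"az": 0,"hand": 50},
])

```text
clock: 5.55
eef_pos: [522.3, 235.7, 13.9]
tcp_rot: [3.141, 0.0, 2.317]
contact_force: [-0.1, 0.5, -0.5]
opening: 0.678
grasp_force: 32.9
```

drive_tool([
  {"x": 0,"y": 0,"z": 0,"ax": 0,"ay": 0,"az": 0,"hand": 70},
  {"x": 0,"y": 0,"z": 0,"ax": 0,"ay": 0,"az": 0,"hand": 70},
  {"x": 0,"y": 0,"z": 0,"ax": 0,"ay": 0,"az": 0,"hand": 70},
  {"x": 0,"y": 0,"z": 0,"ax": 0,"ay": 0,"az": 0,"hand": 70},
  {"x": 0,"y": 0,"z": -0.4,"ax": 0,"ay": 0,"az": 0,"hand": 70},
  {"x": 0,"y": 0,"z": -1.3,"ax": 0,"ay": 0,"az": 0,"hand": 70},
  {"x": 0,"y": 0,"z": -2.2,"ax": 0,"ay": 0,"az": 0,"hand": 70},
  {"x": 0,"y": 0,"z": -3.0,"ax": 0,"ay": 0,"az": 0,"hand": 70},
])

```text
clock: 6.35
eef_pos: [522.0, 235.6, 165.4]
tcp_rot: [3.141, 0.0, 2.317]
contact_force: [0.0, 0.2, 0.4]
opening: 0.819
grasp_force: 0.0
```

```bash
python3 go.py 556 -257.5 160 101
```

```text
t 6.35 at [522.  235.6 165.4] yaw 132.7 tilt [3.141 0.   ] q6 -0.32 F [0.  0.2 0.4] open 0.82 grip 0.0
(np.float64(556.0), np.float64(-257.5), np.float64(160.0), np.float64(101.0)) x -7.71 y -6.19 z 0.11 az 5.29
```

drive_tool([
  {"x": -0.6,"y": -0.5,"z": 0,"ax": 0,"ay": 0,"az": 0.6,"hand": 56},
  {"x": -1.3,"y": -1.0,"z": 0,"ax": 0,"ay": 0,"az": 1.2,"hand": 56},
  {"x": -1.9,"y": -1.5,"z": 0,"ax": 0,"ay": 0,"az": 1.8,"hand": 56},
  {"x": -2.6,"y": -2.1,"z": 0,"ax": 0,"ay": 0,"az": 2.4,"hand": 56},
  {"x": -3.2,"y": -2.6,"z": 0,"ax": 0,"ay": 0,"az": 3.0,"hand": 56},
  {"x": -3.9,"y": -3.1,"z": 0,"ax": 0,"ay": 0,"az": 3.6,"hand": 56},
  {"x": -4.5,"y": -3.6,"z": 0,"ax": 0,"ay": 0,"az": 4.2,"hand": 56},
  {"x": -5.2,"y": -4.2,"z": 0,"ax": 0,"ay": 0,"az": 4.8,"hand": 56},
])

```text
clock: 7.15
eef_pos: [544.1, -99.2, 163.5]
tcp_rot: [3.141, -0.0, 1.812]
contact_force: [0.6, 0.1, 0.3]
opening: 0.654
grasp_force: 0.0
```

```bash
python3 go.py 556 -257.5 160 101
cat > m3.py <<'E'
from meas import *
f=imaging.grab_frame("top")[:,:,::-1].copy()
print("foam",blob(f,28,525,595,-305,-215,white,"r"))
print("dish",blob(f,20,475,565,190,280,lambda h:(h[...,2]>60)&(h[...,1]<75),"circ"))
cv2.imwrite("pics/dish.png",rect("top",f,12,470,570,185,285,4))
E
python3 m3.py
```

```text
t 7.15 at [544.1 -99.2 163.5] yaw 103.8 tilt [ 3.141 -0.   ] q6 -0.42 F [0.6 0.1 0.3] open 0.65 grip 0.0
(np.float64(556.0), np.float64(-257.5), np.float64(160.0), np.float64(101.0)) x -3.13 y -0.52 z 0.07 az 0.47
foam [ 560.1 -251.5   73.    69.8  -90. ]
dish [514.3 234.9 115.  103.4  25. ]
```

View pics/dish.png

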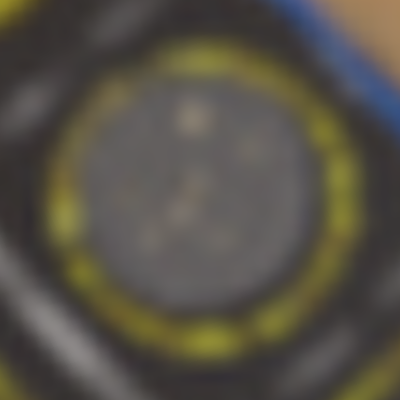

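The dish sits within about 3 mm of the circle's middle (dish (195,190), circle (205,202) at 4 px/mm). On to the foam.

drive_tool([
  {"x": -0.7,"y": -0.1,"z": 0,"ax": 0,"ay": 0,"az": 0.2,"hand": 56},
  {"x": -1.4,"y": -0.2,"z": 0,"ax": 0,"ay": 0,"az": 0.4,"hand": 56},
  {"x": -2.1,"y": -0.35,"z": 0,"ax": 0,"ay": 0,"az": 0.45,"hand": 56},
  {"x": -2.7,"y": -0.45,"z": 0,"ax": 0,"ay": 0,"az": 0.45,"hand": 56},
  {"x": -3.0,"y": -0.5,"z": 0,"ax": 0,"ay": 0,"az": 0.45,"hand": 56},
  {"x": -3.0,"y": -0.5,"z": 0,"ax": 0,"ay": 0,"az": 0.45,"hand": 56},
  {"x": -3.0,"y": -0.5,"z": 0,"ax": 0,"ay": 0,"az": 0.45,"hand": 56},
])

```text
clock: 7.9
eef_pos: [555.8, -248.8, 163.1]
tcp_rot: [-3.141, -0.001, 1.766]
contact_force: [-0.8, 0.1, 0.5]
opening: 0.658
grasp_force: 0.0
```

```bash
python3 go.py 556 -257.5 60 101 556 -257.5 5 101
```

```text
t 7.9 at [ 555.8 -248.8  163.1] yaw 101.2 tilt [-3.141e+00 -1.000e-03] q6 -0.62 F [-0.8  0.1  0.5] open 0.66 grip 0.0
(np.float64(556.0), np.float64(-257.5), np.float64(60.0), np.float64(101.0)) x -0.17 y -0.03 z 2.06 az 0.03
(np.float64(556.0), np.float64(-257.5), np.float64(5.0), np.float64(101.0)) x -0.17 y -0.03 z 3.16 az 0.03
```

drive_tool([
  {"x": -0.17,"y": -0.03,"z": 0.5,"ax": 0,"ay": 0,"az": 0,"hand": 56},
  {"x": -0.17,"y": -0.03,"z": 1.2,"ax": 0,"ay": 0,"az": 0,"hand": 56},
  {"x": -0.17,"y": -0.03,"z": 1.9,"ax": 0,"ay": 0,"az": 0,"hand": 56},
  {"x": -0.17,"y": -0.03,"z": 2.4,"ax": 0,"ay": 0,"az": 0,"hand": 56},
  {"x": -0.17,"y": -0.03,"z": 2.8,"ax": 0,"ay": 0,"az": 0,"hand": 56},
  {"x": -0.17,"y": -0.03,"z": 3.1,"ax": 0,"ay": 0,"az": 0,"hand": 56},
  {"x": -0.17,"y": -0.03,"z": 3.18,"ax": 0,"ay": 0,"az": 0,"hand": 56},
  {"x": -0.17,"y": -0.03,"z": 3.18,"ax": 0,"ay": 0,"az": 0,"hand": 56},
])

```text
clock: 8.7
eef_pos: [556.2, -257.4, 4.2]
tcp_rot: [-3.141, -0.0, 1.768]
contact_force: [-0.9, -0.2, 0.2]
opening: 0.656
grasp_force: 0.0
```

drive_tool([
  {"x": 0,"y": 0,"z": 0,"ax": 0,"ay": 0,"az": 0,"hand": 32},
  {"x": 0,"y": 0,"z": 0,"ax": 0,"ay": 0,"az": 0,"hand": 32},
  {"x": 0,"y": 0,"z": 0,"ax": 0,"ay": 0,"az": 0,"hand": 32},
  {"x": 0,"y": 0,"z": 0,"ax": 0,"ay": 0,"az": 0,"hand": 32},
  {"x": 0,"y": 0,"z": 0,"ax": 0,"ay": 0,"az": 0,"hand": 32},
])

```text
clock: 9.2
eef_pos: [557.0, -258.4, 5.5]
tcp_rot: [3.14, 0.001, 1.767]
contact_force: [-1.6, 1.6, 6.8]
opening: 0.461
grasp_force: 32.2
```

```bash
python3 go.py 449.5 169 160 42.7  449.5 169 60 42.7
```

```text
t 9.2 at [ 557.  -258.4    5.5] yaw 101.2 tilt [3.14e+00 1.00e-03] q6 -0.63 F [-1.6  1.6  6.8] open 0.46 grip 32.2
(np.float64(449.5), np.float64(169.0), np.float64(160.0), np.float64(42.7)) x 8.80 y -0.44 z -3.09 az 9.75
(np.float64(449.5), np.float64(169.0), np.float64(60.0), np.float64(42.7)) x 8.80 y -0.44 z -1.09 az 9.75
```

drive_tool([
  {"x": 0,"y": 0,"z": -0.5,"ax": 0,"ay": 0,"az": 0,"hand": 32},
  {"x": 0,"y": 0,"z": -1.3,"ax": 0,"ay": 0,"az": 0,"hand": 32},
  {"x": 0.1,"y": 0,"z": -2.1,"ax": 0,"ay": 0,"az": 0,"hand": 32},
  {"x": 0.6,"y": 0,"z": -2.8,"ax": 0,"ay": 0,"az": 0.6,"hand": 32},
  {"x": 1.3,"y": 0,"z": -3.0,"ax": 0,"ay": 0,"az": 1.4,"hand": 32},
  {"x": 2.1,"y": 0,"z": -3.0,"ax": 0,"ay": 0,"az": 2.4,"hand": 32},
  {"x": 2.9,"y": 0,"z": -3.0,"ax": 0,"ay": 0,"az": 3.4,"hand": 32},
  {"x": 3.7,"y": 0,"z": -3.0,"ax": 0,"ay": 0,"az": 4.4,"hand": 32},
])

```text
clock: 10.0
eef_pos: [519.7, -75.4, 154.9]
tcp_rot: [3.141, -0.0, 1.301]
contact_force: [-0.1, 0.9, -0.8]
opening: 0.461
grasp_force: 31.5
```

```bash
python3 go.py 449.5 169 160 42.7  449.5 169 60 42.7
```

```text
t 10.0 at [519.7 -75.4 154.9] yaw 74.5 tilt [ 3.141 -0.   ] q6 0.12 F [-0.1  0.9 -0.8] open 0.46 grip 31.5
(np.float64(449.5), np.float64(169.0), np.float64(160.0), np.float64(42.7)) x 4.34 y -2.66 z -0.10 az 5.31
(np.float64(449.5), np.float64(169.0), np.float64(60.0), np.float64(42.7)) x 4.34 y -2.66 z 1.90 az 5.31
```

drive_tool([
  {"x": 0.7,"y": -0.4,"z": 0,"ax": 0,"ay": 0,"az": 1,"hand": 32},
  {"x": 1.4,"y": -0.85,"z": 0,"ax": 0,"ay": 0,"az": 2,"hand": 32},
  {"x": 2.1,"y": -1.3,"z": 0,"ax": 0,"ay": 0,"az": 3,"hand": 32},
  {"x": 2.8,"y": -1.7,"z": 0,"ax": 0,"ay": 0,"az": 4,"hand": 32},
  {"x": 3.5,"y": -2.15,"z": 0.3,"ax": 0,"ay": 0,"az": 5,"hand": 32},
  {"x": 4.2,"y": -2.6,"z": 0.6,"ax": 0,"ay": 0,"az": 5.2,"hand": 32},
  {"x": 4.2,"y": -2.6,"z": 1.2,"ax": 0,"ay": 0,"az": 5.2,"hand": 32},
  {"x": 4.2,"y": -2.6,"z": 1.7,"ax": 0,"ay": 0,"az": 5.2,"hand": 32},
])

```text
clock: 10.8
eef_pos: [449.3, 161.4, 68.9]
tcp_rot: [3.141, -0.001, 0.764]
contact_force: [0.3, -0.6, -0.5]
opening: 0.462
grasp_force: 31.4
```

drive_tool([
  {"x": 0,"y": 0,"z": 0,"ax": 0,"ay": 0,"az": 0,"hand": 32},
  {"x": 0,"y": 0,"z": 0,"ax": 0,"ay": 0,"az": 0,"hand": 32},
])

```text
clock: 11.0
eef_pos: [449.6, 159.9, 69.6]
tcp_rot: [-3.141, 0.001, 0.761]
contact_force: [0.0, -0.1, 1.2]
opening: 0.461
grasp_force: 31.4
```

```bash
python3 go.py 449.5 169 18 42.7
```

```text
t 11.0 at [449.6 159.9  69.6] yaw 43.6 tilt [-3.141e+00  1.000e-03] q6 1.15 F [ 0.  -0.1  1.2] open 0.46 grip 31.4
(np.float64(449.5), np.float64(169.0), np.float64(18.0), np.float64(42.7)) x 0.12 y -0.13 z 1.03 az 0.15
```

drive_tool([
  {"x": 0.12,"y": -0.13,"z": 0.3,"ax": 0,"ay": 0,"az": 0.15,"hand": 32},
  {"x": 0.12,"y": -0.13,"z": 0.6,"ax": 0,"ay": 0,"az": 0.15,"hand": 32},
  {"x": 0.12,"y": -0.13,"z": 0.85,"ax": 0,"ay": 0,"az": 0.15,"hand": 32},
  {"x": 0.12,"y": -0.13,"z": 1.0,"ax": 0,"ay": 0,"az": 0.15,"hand": 32},
  {"x": 0.12,"y": -0.13,"z": 1.04,"ax": 0,"ay": 0,"az": 0.15,"hand": 32},
  {"x": 0.12,"y": -0.13,"z": 1.04,"ax": 0,"ay": 0,"az": 0.15,"hand": 32},
  {"x": 0.12,"y": -0.13,"z": 1.04,"ax": 0,"ay": 0,"az": 0.15,"hand": 32},
])

```text
clock: 11.7
eef_pos: [450.0, 168.9, 17.8]
tcp_rot: [3.141, -0.001, 0.746]
contact_force: [-0.2, 0.4, -0.5]
opening: 0.462
grasp_force: 31.4
```

drive_tool([
  {"x": 0,"y": 0,"z": 0,"ax": 0,"ay": 0,"az": 0,"hand": 54},
  {"x": 0,"y": 0,"z": 0,"ax": 0,"ay": 0,"az": 0,"hand": 54},
  {"x": 0,"y": 0,"z": 0,"ax": 0,"ay": 0,"az": 0,"hand": 54},
  {"x": 0,"y": 0,"z": 0,"ax": 0,"ay": 0,"az": 0,"hand": 54},
  {"x": 0,"y": 0,"z": -0.4,"ax": 0,"ay": 0,"az": 0,"hand": 54},
  {"x": 0,"y": 0,"z": -1.2,"ax": 0,"ay": 0,"az": 0,"hand": 54},
  {"x": 0,"y": 0,"z": -2.0,"ax": 0,"ay": 0,"az": 0,"hand": 54},
  {"x": 0,"y": 0,"z": -2.6,"ax": 0,"ay": 0,"az": 0,"hand": 54},
])

```text
clock: 12.5
eef_pos: [449.8, 169.0, 149.5]
tcp_rot: [3.141, -0.001, 0.746]
contact_force: [0.2, 0.4, -1.2]
opening: 0.63
grasp_force: 0.0
```

```bash
python3 go.py 364.8 -262.7 130 85
```

```text
t 12.5 at [449.8 169.  149.5] yaw 42.7 tilt [ 3.141e+00 -1.000e-03] q6 1.18 F [ 0.2  0.4 -1.2] open 0.63 grip 0.0
(np.float64(364.8), np.float64(-262.7), np.float64(130.0), np.float64(85.0)) x -7.11 y 5.19 z 0.39 az -7.04
```

drive_tool([
  {"x": -0.7,"y": 0.5,"z": 0,"ax": 0,"ay": 0,"az": -0.7,"hand": 32},
  {"x": -1.4,"y": 1.0,"z": 0,"ax": 0,"ay": 0,"az": -1.4,"hand": 32},
  {"x": -2.1,"y": 1.5,"z": 0,"ax": 0,"ay": 0,"az": -2.1,"hand": 32},
  {"x": -2.8,"y": 2.0,"z": 0,"ax": 0,"ay": 0,"az": -2.8,"hand": 32},
  {"x": -3.5,"y": 2.5,"z": 0,"ax": 0,"ay": 0,"az": -3.5,"hand": 32},
  {"x": -4.2,"y": 3.05,"z": 0,"ax": 0,"ay": 0,"az": -4.2,"hand": 32},
  {"x": -4.9,"y": 3.6,"z": 0,"ax": 0,"ay": 0,"az": -4.9,"hand": 32},
  {"x": -5.6,"y": 4.1,"z": 0,"ax": 0,"ay": 0,"az": -5.6,"hand": 32},
])

```text
clock: 13.3
eef_pos: [382.5, -173.5, 147.6]
tcp_rot: [3.141, 0.0, 1.335]
contact_force: [1.2, -0.1, -0.4]
opening: 0.374
grasp_force: 0.0
```

drive_tool([
  {"x": 0,"y": 0,"z": 0,"ax": 0,"ay": 0,"az": 0,"hand": 32},
  {"x": 0,"y": 0,"z": 0,"ax": 0,"ay": 0,"az": 0,"hand": 32},
])

```text
clock: 13.5
eef_pos: [382.5, -172.4, 147.2]
tcp_rot: [-3.141, -0.0, 1.329]
contact_force: [-0.0, 0.4, 0.7]
opening: 0.372
grasp_force: 0.0
```

```bash
python3 go.py 364.8 -262.7 100 85 364.8 -262.7 50 85
cat > m4.py <<'E'
from meas import *
f=imaging.grab_frame("top")[:,:,::-1].copy()
print("foam placed",blob(f,40,400,500,120,220,white,"r"))
print("bar",blob(f,10,340,385,-325,-180,white,"r"))
print("large",blob(f,31,365,445,-435,-335,white,"r"))
print("cap",blob(f,122,440,520,-300,-220,white,"circ"))
E
python3 m4.py
```

```text
t 13.5 at [ 382.5 -172.4  147.2] yaw 76.1 tilt [-3.141 -0.   ] q6 -0.19 F [-0.   0.4  0.7] open 0.37 grip 0.0
(np.float64(364.8), np.float64(-262.7), np.float64(100.0), np.float64(85.0)) x -1.84 y 0.09 z 0.94 az -1.48
(np.float64(364.8), np.float64(-262.7), np.float64(50.0), np.float64(85.0)) x -1.84 y 0.09 z 1.94 az -1.48
foam placed [451.1 168.5  55.7  42.7  42.1]
bar [ 372.9 -272.9   99.8   24.2  -90. ]
large [ 400.3 -379.8   88.2   66.9  -13.8]
cap [ 430.1 -394.   148.    26.1    0. ]
```

drive_tool([
  {"x": -0.7,"y": 0.05,"z": 0,"ax": 0,"ay": 0,"az": -0.7,"hand": 32},
  {"x": -1.4,"y": 0.08,"z": 0.3,"ax": 0,"ay": 0,"az": -1.3,"hand": 32},
  {"x": -1.84,"y": 0.09,"z": 0.6,"ax": 0,"ay": 0,"az": -1.48,"hand": 32},
  {"x": -1.84,"y": 0.09,"z": 1.2,"ax": 0,"ay": 0,"az": -1.48,"hand": 32},
  {"x": -1.84,"y": 0.09,"z": 1.9,"ax": 0,"ay": 0,"az": -1.48,"hand": 32},
  {"x": -1.84,"y": 0.09,"z": 2.2,"ax": 0,"ay": 0,"az": -1.48,"hand": 32},
  {"x": -1.84,"y": 0.09,"z": 2.2,"ax": 0,"ay": 0,"az": -1.48,"hand": 32},
  {"x": -1.84,"y": 0.09,"z": 2.2,"ax": 0,"ay": 0,"az": -1.48,"hand": 32},
])

```text
clock: 14.35
eef_pos: [366.1, -261.2, 37.5]
tcp_rot: [-3.141, -0.0, 1.489]
contact_force: [-0.5, -0.4, 0.3]
opening: 0.376
grasp_force: 0.0
```

```bash
python3 go.py 364.8 -262.7 3 85
```

```text
t 14.35 at [ 366.1 -261.2   37.5] yaw 85.3 tilt [-3.141 -0.   ] q6 -0.54 F [-0.5 -0.4  0.3] open 0.38 grip 0.0
(np.float64(364.8), np.float64(-262.7), np.float64(3.0), np.float64(85.0)) x -0.03 y -0.02 z 0.69 az 0.05
```

drive_tool([
  {"x": -0.03,"y": -0.02,"z": 0.3,"ax": 0,"ay": 0,"az": 0.05,"hand": 32},
  {"x": -0.03,"y": -0.02,"z": 0.55,"ax": 0,"ay": 0,"az": 0.05,"hand": 32},
  {"x": -0.03,"y": -0.02,"z": 0.67,"ax": 0,"ay": 0,"az": 0.05,"hand": 32},
  {"x": -0.03,"y": -0.02,"z": 0.67,"ax": 0,"ay": 0,"az": 0.05,"hand": 32},
  {"x": -0.03,"y": -0.02,"z": 0.67,"ax": 0,"ay": 0,"az": 0.05,"hand": 10},
  {"x": -0.03,"y": -0.02,"z": 0.67,"ax": 0,"ay": 0,"az": 0.05,"hand": 10},
  {"x": -0.03,"y": -0.02,"z": 0.67,"ax": 0,"ay": 0,"az": 0.05,"hand": 10},
  {"x": -0.03,"y": -0.02,"z": 0.67,"ax": 0,"ay": 0,"az": 0.05,"hand": 10},
])

```text
clock: 15.15
eef_pos: [364.8, -263.8, 4.2]
tcp_rot: [3.141, 0.0, 1.482]
contact_force: [0.0, 0.7, 4.1]
opening: 0.2
grasp_force: 30.6
```

```bash
python3 go.py 463.2 295.6 100 42.7
```

```text
t 15.15 at [ 364.8 -263.8    4.2] yaw 84.9 tilt [3.141 0.   ] q6 -0.54 F [0.  0.7 4.1] open 0.2 grip 30.6
(np.float64(463.2), np.float64(295.6), np.float64(100.0), np.float64(42.7)) x 11.32 y 0.97 z -1.92 az 7.03
```

drive_tool([
  {"x": 0,"y": 0,"z": -0.5,"ax": 0,"ay": 0,"az": 0,"hand": 10},
  {"x": 0.3,"y": 0,"z": -1.3,"ax": 0,"ay": 0,"az": 0,"hand": 10},
  {"x": 1.0,"y": 0,"z": -1.9,"ax": 0,"ay": 0,"az": 0,"hand": 10},
  {"x": 1.8,"y": 0.05,"z": -2.1,"ax": 0,"ay": 0,"az": 0.2,"hand": 10},
  {"x": 2.6,"y": 0.1,"z": -2.1,"ax": 0,"ay": 0,"az": 0.8,"hand": 10},
  {"x": 3.4,"y": 0.2,"z": -2.1,"ax": 0,"ay": 0,"az": 1.5,"hand": 10},
  {"x": 4.2,"y": 0.3,"z": -2.1,"ax": 0,"ay": 0,"az": 2.2,"hand": 10},
  {"x": 5.0,"y": 0.4,"z": -2.1,"ax": 0,"ay": 0,"az": 2.9,"hand": 10},
])

```text
clock: 15.95
eef_pos: [406.7, -14.8, 109.1]
tcp_rot: [3.141, -0.0, 1.175]
contact_force: [1.1, -0.3, 0.0]
opening: 0.198
grasp_force: 30.1
```

```bash
python3 go.py 463.2 295.6 100 42.7
```

```text
t 15.95 at [406.7 -14.8 109.1] yaw 67.3 tilt [ 3.141 -0.   ] q6 0.36 F [ 1.1 -0.3  0. ] open 0.2 grip 30.1
(np.float64(463.2), np.float64(295.6), np.float64(100.0), np.float64(42.7)) x 6.16 y -1.35 z 0.18 az 4.11
```

drive_tool([
  {"x": 0.8,"y": -0.2,"z": 0,"ax": 0,"ay": 0,"az": 0.6,"hand": 10},
  {"x": 1.6,"y": -0.35,"z": 0,"ax": 0,"ay": 0,"az": 1.2,"hand": 10},
  {"x": 2.4,"y": -0.5,"z": 0,"ax": 0,"ay": 0,"az": 1.8,"hand": 10},
  {"x": 3.2,"y": -0.7,"z": 0,"ax": 0,"ay": 0,"az": 2.4,"hand": 10},
  {"x": 4.0,"y": -0.9,"z": 0,"ax": 0,"ay": 0,"az": 3.0,"hand": 10},
  {"x": 4.8,"y": -1.05,"z": 0,"ax": 0,"ay": 0,"az": 3.6,"hand": 10},
  {"x": 5.5,"y": -1.2,"z": 0,"ax": 0,"ay": 0,"az": 4.0,"hand": 10},
  {"x": 6.0,"y": -1.32,"z": 0,"ax": 0,"ay": 0,"az": 4.0,"hand": 10},
])

```text
clock: 16.75
eef_pos: [460.6, 288.5, 108.9]
tcp_rot: [3.142, -0.001, 0.759]
contact_force: [0.1, -0.1, 0.8]
opening: 0.198
grasp_force: 30.1
```

drive_tool([
  {"x": 0,"y": 0,"z": 0.4,"ax": 0,"ay": 0,"az": 0,"hand": 10},
  {"x": 0,"y": 0,"z": 1.0,"ax": 0,"ay": 0,"az": 0,"hand": 10},
  {"x": 0,"y": 0,"z": 1.2,"ax": 0,"ay": 0,"az": 0,"hand": 10},
  {"x": 0,"y": 0,"z": 1.2,"ax": 0,"ay": 0,"az": 0,"hand": 10},
])

```text
clock: 17.15
eef_pos: [459.1, 285.3, 47.5]
tcp_rot: [-3.141, 0.003, 0.759]
contact_force: [-0.2, -0.9, -0.1]
opening: 0.194
grasp_force: 30.1
```

```bash
python3 go.py 463 295.8 16 42.7
```

```text
t 17.15 at [459.1 285.3  47.5] yaw 43.5 tilt [-3.141e+00  3.000e-03] q6 1.36 F [-0.2 -0.9 -0.1] open 0.19 grip 30.1
(np.float64(463.0), np.float64(295.8), np.float64(16.0), np.float64(42.7)) x 0.20 y -0.10 z 0.63 az 0.13
```

drive_tool([
  {"x": 0.2,"y": -0.1,"z": 0.1,"ax": 0,"ay": 0,"az": 0.13,"hand": 10},
  {"x": 0.2,"y": -0.1,"z": 0.3,"ax": 0,"ay": 0,"az": 0.13,"hand": 10},
  {"x": 0.2,"y": -0.1,"z": 0.5,"ax": 0,"ay": 0,"az": 0.13,"hand": 10},
  {"x": 0.2,"y": -0.1,"z": 0.6,"ax": 0,"ay": 0,"az": 0.13,"hand": 10},
  {"x": 0.2,"y": -0.1,"z": 0.62,"ax": 0,"ay": 0,"az": 0.13,"hand": 10},
  {"x": 0.2,"y": -0.1,"z": 0.62,"ax": 0,"ay": 0,"az": 0.13,"hand": 10},
  {"x": 0.2,"y": -0.1,"z": 0.62,"ax": 0,"ay": 0,"az": 0.13,"hand": 10},
])

```text
clock: 17.85
eef_pos: [464.2, 296.7, 18.0]
tcp_rot: [3.142, -0.0, 0.746]
contact_force: [-0.2, 0.2, -0.7]
opening: 0.195
grasp_force: 30.1
```

drive_tool([
  {"x": 0,"y": 0,"z": 0,"ax": 0,"ay": 0,"az": 0,"hand": 34},
  {"x": 0,"y": 0,"z": 0,"ax": 0,"ay": 0,"az": 0,"hand": 34},
  {"x": 0,"y": 0,"z": 0,"ax": 0,"ay": 0,"az": 0,"hand": 34},
  {"x": 0,"y": 0,"z": 0,"ax": 0,"ay": 0,"az": 0,"hand": 34},
  {"x": 0,"y": 0,"z": -0.5,"ax": 0,"ay": 0,"az": 0,"hand": 34},
  {"x": 0,"y": 0,"z": -1.4,"ax": 0,"ay": 0,"az": 0,"hand": 34},
  {"x": 0,"y": 0,"z": -2.3,"ax": 0,"ay": 0,"az": 0,"hand": 34},
  {"x": 0,"y": 0,"z": -3.2,"ax": 0,"ay": 0,"az": 0,"hand": 34},
])

```text
clock: 18.65
eef_pos: [463.8, 296.4, 179.4]
tcp_rot: [-3.142, 0.0, 0.746]
contact_force: [0.4, 0.2, 0.2]
opening: 0.399
grasp_force: 0.0
```

```bash
python3 go.py 505 -342 180 60 430 -100 180 50
```

```text
t 18.65 at [463.8 296.4 179.4] yaw 42.7 tilt [-3.142  0.   ] q6 1.39 F [0.4 0.2 0.2] open 0.4 grip 0.0
(np.float64(505.0), np.float64(-342.0), np.float64(180.0), np.float64(60.0)) x -8.06 y 9.94 z -0.01 az -2.88
(np.float64(430.0), np.float64(-100.0), np.float64(180.0), np.float64(50.0)) x -5.88 y 5.37 z -0.01 az -1.21
```

drive_tool([
  {"x": -0.5,"y": 0.6,"z": 0,"ax": 0,"ay": 0,"az": -0.3,"hand": 52},
  {"x": -1.0,"y": 1.2,"z": 0,"ax": 0,"ay": 0,"az": -0.6,"hand": 52},
  {"x": -1.5,"y": 1.8,"z": 0,"ax": 0,"ay": 0,"az": -0.9,"hand": 52},
  {"x": -2.0,"y": 2.4,"z": 0,"ax": 0,"ay": 0,"az": -1.2,"hand": 52},
  {"x": -2.5,"y": 3.05,"z": 0,"ax": 0,"ay": 0,"az": -1.5,"hand": 52},
  {"x": -3.0,"y": 3.7,"z": 0,"ax": 0,"ay": 0,"az": -1.8,"hand": 52},
  {"x": -3.5,"y": 4.3,"z": 0,"ax": 0,"ay": 0,"az": -2.1,"hand": 52},
  {"x": -4.0,"y": 4.95,"z": 0,"ax": 0,"ay": 0,"az": -2.4,"hand": 52},
])

```text
clock: 19.45
eef_pos: [484.9, -22.4, 178.0]
tcp_rot: [3.141, -0.0, 0.999]
contact_force: [0.5, -0.2, -1.2]
opening: 0.609
grasp_force: 0.0
```

```bash
python3 go.py 505 -342 180 60
cat > m5.py <<'E'
from meas import *
f=imaging.grab_frame("top")[:,:,::-1].copy()
print("bar placed",blob(f,22,400,520,240,350,white,"r"))
print("large",blob(f,31,365,445,-435,-335,white,"r"))
print("cap",blob(f,122,440,520,-300,-220,white,"circ"))
E
python3 m5.py
```

```text
t 19.45 at [484.9 -22.4 178. ] yaw 57.2 tilt [ 3.141 -0.   ] q6 0.52 F [ 0.5 -0.2 -1.2] open 0.61 grip 0.0
(np.float64(505.0), np.float64(-342.0), np.float64(180.0), np.float64(60.0)) x -5.16 y 3.80 z -0.04 az -0.46
bar placed [465.8 296.5 108.5  19.2  42.8]
large [ 402.6 -377.5   73.2   49.6   78.3]
cap [ 461.1 -247.1   28.9   28.2   14.4]
```

drive_tool([
  {"x": -0.65,"y": 0.48,"z": 0,"ax": 0,"ay": 0,"az": -0.1,"hand": 52},
  {"x": -1.3,"y": 0.95,"z": 0,"ax": 0,"ay": 0,"az": -0.2,"hand": 52},
  {"x": -1.95,"y": 1.43,"z": 0,"ax": 0,"ay": 0,"az": -0.3,"hand": 52},
  {"x": -2.6,"y": 1.9,"z": 0,"ax": 0,"ay": 0,"az": -0.4,"hand": 52},
  {"x": -3.25,"y": 2.4,"z": 0,"ax": 0,"ay": 0,"az": -0.45,"hand": 52},
  {"x": -3.9,"y": 2.85,"z": 0,"ax": 0,"ay": 0,"az": -0.45,"hand": 52},
  {"x": -4.5,"y": 3.3,"z": 0,"ax": 0,"ay": 0,"az": -0.45,"hand": 52},
  {"x": -5.1,"y": 3.75,"z": 0,"ax": 0,"ay": 0,"az": -0.45,"hand": 52},
])

```text
clock: 20.3
eef_pos: [504.0, -338.4, 177.8]
tcp_rot: [-3.142, -0.0, 1.044]
contact_force: [0.6, 0.1, -0.3]
opening: 0.611
grasp_force: 0.0
```

drive_tool([
  {"x": 0,"y": 0,"z": 0,"ax": 0,"ay": 0,"az": 0,"hand": 52},
  {"x": 0,"y": 0,"z": 0,"ax": 0,"ay": 0,"az": 0,"hand": 52},
  {"x": 0,"y": 0,"z": 0,"ax": 0,"ay": 0,"az": 0,"hand": 52},
])

```text
clock: 20.6
eef_pos: [503.9, -335.7, 177.6]
tcp_rot: [-3.141, -0.0, 1.045]
contact_force: [0.7, -0.2, -0.4]
opening: 0.609
grasp_force: 0.0
```

```bash
python3 go.py 505 -342 125 60 505 -342 33 60
python3 - <<'E'
from h import *
f=imaging.grab_frame("scene")[:,:,::-1]; cv2.imwrite("pics/g.png",cv2.resize(f[150:270,290:430],None,fx=5,fy=5,interpolation=cv2.INTER_CUBIC))
E
```

```text
t 20.6 at [ 503.9 -335.7  177.6] yaw 59.8 tilt [-3.141 -0.   ] q6 -0.06 F [ 0.7 -0.2 -0.4] open 0.61 grip 0.0
(np.float64(505.0), np.float64(-342.0), np.float64(125.0), np.float64(60.0)) x -0.10 y 0.08 z 1.05 az -0.03
(np.float64(505.0), np.float64(-342.0), np.float64(33.0), np.float64(60.0)) x -0.10 y 0.08 z 2.89 az -0.03
```

View pics/g.png

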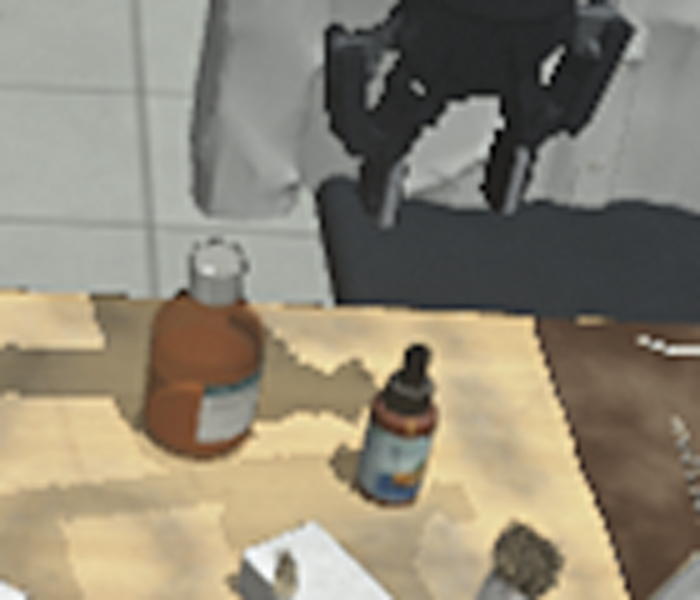

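drive_tool([
  {"x": -0.1,"y": 0.08,"z": 0.4,"ax": 0,"ay": 0,"az": 0,"hand": 52},
  {"x": -0.1,"y": 0.08,"z": 0.9,"ax": 0,"ay": 0,"az": 0,"hand": 52},
  {"x": -0.1,"y": 0.08,"z": 1.4,"ax": 0,"ay": 0,"az": 0,"hand": 52},
  {"x": -0.1,"y": 0.08,"z": 1.9,"ax": 0,"ay": 0,"az": 0,"hand": 52},
  {"x": -0.1,"y": 0.08,"z": 2.3,"ax": 0,"ay": 0,"az": 0,"hand": 52},
  {"x": -0.1,"y": 0.08,"z": 2.65,"ax": 0,"ay": 0,"az": 0,"hand": 52},
  {"x": -0.1,"y": 0.08,"z": 2.85,"ax": 0,"ay": 0,"az": 0,"hand": 52},
  {"x": -0.1,"y": 0.08,"z": 2.85,"ax": 0,"ay": 0,"az": 0,"hand": 52},
])

```text
clock: 21.45
eef_pos: [504.6, -341.8, 34.3]
tcp_rot: [-3.139, -0.0, 1.045]
contact_force: [1.6, -0.8, -0.6]
opening: 0.608
grasp_force: 0.0
```

drive_tool([
  {"x": 0,"y": 0,"z": 0,"ax": 0,"ay": 0,"az": 0,"hand": 44},
  {"x": 0,"y": 0,"z": 0,"ax": 0,"ay": 0,"az": 0,"hand": 38},
  {"x": 0,"y": 0,"z": 0,"ax": 0,"ay": 0,"az": 0,"hand": 33},
  {"x": 0,"y": 0,"z": 0,"ax": 0,"ay": 0,"az": 0,"hand": 26},
  {"x": 0,"y": 0,"z": 0,"ax": 0,"ay": 0,"az": 0,"hand": 26},
  {"x": 0,"y": 0,"z": 0,"ax": 0,"ay": 0,"az": 0,"hand": 26},
  {"x": 0,"y": 0,"z": 0,"ax": 0,"ay": 0,"az": 0,"hand": 26},
])

```text
clock: 22.15
eef_pos: [505.6, -343.4, 36.4]
tcp_rot: [3.14, 0.0, 1.044]
contact_force: [-0.0, 2.0, 4.9]
opening: 0.366
grasp_force: 29.3
```

```bash
python3 go.py 589.8 299 180 60
```

```text
t 22.15 at [ 505.6 -343.4   36.4] yaw 59.8 tilt [3.14 0.  ] q6 -0.07 F [-0.   2.   4.9] open 0.37 grip 29.3
(np.float64(589.8), np.float64(299.0), np.float64(180.0), np.float64(60.0)) x 11.95 y -5.00 z -2.87 az -0.03
```

drive_tool([
  {"x": 0,"y": 0,"z": -0.4,"ax": 0,"ay": 0,"az": 0,"hand": 26},
  {"x": 0,"y": 0,"z": -1.1,"ax": 0,"ay": 0,"az": 0,"hand": 26},
  {"x": 0,"y": 0,"z": -1.9,"ax": 0,"ay": 0,"az": 0,"hand": 26},
  {"x": 0.1,"y": 0,"z": -2.6,"ax": 0,"ay": 0,"az": 0,"hand": 26},
  {"x": 0.6,"y": -0.2,"z": -3.0,"ax": 0,"ay": 0,"az": 0,"hand": 26},
  {"x": 1.2,"y": -0.5,"z": -3.1,"ax": 0,"ay": 0,"az": 0,"hand": 26},
  {"x": 1.9,"y": -0.8,"z": -3.1,"ax": 0,"ay": 0,"az": 0,"hand": 26},
  {"x": 2.6,"y": -1.1,"z": -3.1,"ax": 0,"ay": 0,"az": 0,"hand": 26},
])

```text
clock: 22.95
eef_pos: [523.1, -202.1, 191.2]
tcp_rot: [3.14, -0.0, 1.043]
contact_force: [-0.5, -0.2, -1.4]
opening: 0.366
grasp_force: 30.1
```

drive_tool([
  {"x": 0.75,"y": -0.3,"z": 0,"ax": 0,"ay": 0,"az": 0,"hand": 26},
  {"x": 1.5,"y": -0.6,"z": 0,"ax": 0,"ay": 0,"az": 0,"hand": 26},
  {"x": 2.25,"y": -0.95,"z": 0,"ax": 0,"ay": 0,"az": 0,"hand": 26},
  {"x": 3.0,"y": -1.25,"z": 0,"ax": 0,"ay": 0,"az": 0,"hand": 26},
  {"x": 3.75,"y": -1.55,"z": 0,"ax": 0,"ay": 0,"az": 0,"hand": 26},
  {"x": 4.5,"y": -1.9,"z": 0,"ax": 0,"ay": 0,"az": 0,"hand": 26},
  {"x": 5.25,"y": -2.2,"z": 0,"ax": 0,"ay": 0,"az": 0,"hand": 26},
  {"x": 6.0,"y": -2.5,"z": 0,"ax": 0,"ay": 0,"az": 0,"hand": 26},
])

```text
clock: 23.75
eef_pos: [565.7, 120.7, 190.9]
tcp_rot: [3.141, -0.0, 1.044]
contact_force: [1.1, 0.1, -0.9]
opening: 0.369
grasp_force: 30.1
```

```bash
python3 go.py 589.8 299 150 60
```

```text
t 23.75 at [565.7 120.7 190.9] yaw 59.8 tilt [ 3.141 -0.   ] q6 0.73 F [ 1.1  0.1 -0.9] open 0.37 grip 30.1
(np.float64(589.8), np.float64(299.0), np.float64(150.0), np.float64(60.0)) x 3.33 y -1.37 z 0.82 az -0.03
```

drive_tool([
  {"x": 0.75,"y": -0.3,"z": 0,"ax": 0,"ay": 0,"az": 0,"hand": 26},
  {"x": 1.5,"y": -0.6,"z": 0,"ax": 0,"ay": 0,"az": 0,"hand": 26},
  {"x": 2.2,"y": -0.9,"z": 0.2,"ax": 0,"ay": 0,"az": 0,"hand": 26},
  {"x": 2.8,"y": -1.15,"z": 0.5,"ax": 0,"ay": 0,"az": 0,"hand": 26},
  {"x": 3.2,"y": -1.3,"z": 0.8,"ax": 0,"ay": 0,"az": 0,"hand": 26},
  {"x": 3.25,"y": -1.35,"z": 1.3,"ax": 0,"ay": 0,"az": 0,"hand": 26},
  {"x": 3.25,"y": -1.35,"z": 1.5,"ax": 0,"ay": 0,"az": 0,"hand": 26},
  {"x": 3.25,"y": -1.35,"z": 1.5,"ax": 0,"ay": 0,"az": 0,"hand": 26},
])

```text
clock: 24.55
eef_pos: [587.8, 292.7, 113.9]
tcp_rot: [-3.14, 0.003, 1.044]
contact_force: [-0.2, 0.5, -0.5]
opening: 0.368
grasp_force: 30.1
```

drive_tool([
  {"x": 0,"y": 0,"z": 0,"ax": 0,"ay": 0,"az": 0,"hand": 26},
  {"x": 0,"y": 0,"z": 0,"ax": 0,"ay": 0,"az": 0,"hand": 26},
])

```text
clock: 24.75
eef_pos: [589.8, 293.2, 116.7]
tcp_rot: [3.14, -0.002, 1.044]
contact_force: [0.7, -0.2, -0.8]
opening: 0.363
grasp_force: 30.1
```

```bash
python3 go.py 589.8 299 85 60 589.8 299 49 60
python3 - <<'E'
from h import *
f=imaging.grab_frame("scene")[:,:,::-1]; cv2.imwrite("pics/k.png",cv2.resize(f[90:190,190:290],None,fx=6,fy=6,interpolation=cv2.INTER_CUBIC))
E
```

```text
t 24.75 at [589.8 293.2 116.7] yaw 59.8 tilt [ 3.14e+00 -2.00e-03] q6 0.99 F [ 0.7 -0.2 -0.8] open 0.36 grip 30.1
(np.float64(589.8), np.float64(299.0), np.float64(85.0), np.float64(60.0)) x 0.10 y -0.06 z 0.63 az -0.03
(np.float64(589.8), np.float64(299.0), np.float64(49.0), np.float64(60.0)) x 0.10 y -0.06 z 1.35 az -0.03
```

View pics/k.png

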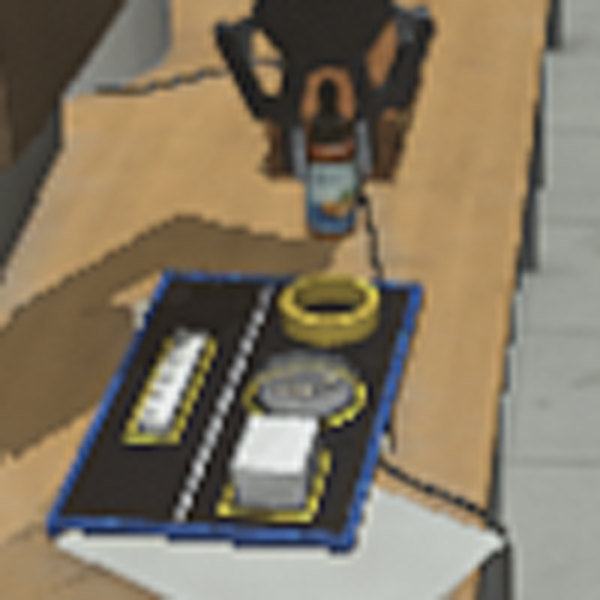

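The bar, dish and foam all lie in their outlines, and the bottle hangs upright over the collar (330,300). Lowering.

drive_tool([
  {"x": 0.1,"y": -0.06,"z": 0,"ax": 0,"ay": 0,"az": 0,"hand": 26},
  {"x": 0.1,"y": -0.06,"z": 0.3,"ax": 0,"ay": 0,"az": 0,"hand": 26},
  {"x": 0.1,"y": -0.06,"z": 0.6,"ax": 0,"ay": 0,"az": 0,"hand": 26},
  {"x": 0.1,"y": -0.06,"z": 0.9,"ax": 0,"ay": 0,"az": 0,"hand": 26},
  {"x": 0.1,"y": -0.06,"z": 1.1,"ax": 0,"ay": 0,"az": 0,"hand": 26},
  {"x": 0.1,"y": -0.06,"z": 1.25,"ax": 0,"ay": 0,"az": 0,"hand": 26},
  {"x": 0.1,"y": -0.06,"z": 1.25,"ax": 0,"ay": 0,"az": 0,"hand": 26},
  {"x": 0.1,"y": -0.06,"z": 1.25,"ax": 0,"ay": 0,"az": 0,"hand": 26},
])

```text
clock: 25.6
eef_pos: [589.0, 299.4, 52.8]
tcp_rot: [3.142, 0.0, 1.044]
contact_force: [-0.0, 0.6, -0.7]
opening: 0.37
grasp_force: 30.1
```

```bash
python3 go.py 589.8 299 48.5 60
```

```text
t 25.6 at [589.  299.4  52.8] yaw 59.8 tilt [3.142 0.   ] q6 0.99 F [-0.   0.6 -0.7] open 0.37 grip 30.1
(np.float64(589.8), np.float64(299.0), np.float64(48.5), np.float64(60.0)) x 0.00 y 0.02 z 0.09 az -0.03
```

drive_tool([
  {"x": 0,"y": 0,"z": 0.04,"ax": 0,"ay": 0,"az": 0,"hand": 26},
  {"x": 0,"y": 0,"z": 0.08,"ax": 0,"ay": 0,"az": 0,"hand": 26},
  {"x": 0,"y": 0,"z": 0.08,"ax": 0,"ay": 0,"az": 0,"hand": 26},
  {"x": 0,"y": 0,"z": 0.08,"ax": 0,"ay": 0,"az": 0,"hand": 26},
])

```text
clock: 26.0
eef_pos: [589.0, 299.4, 49.0]
tcp_rot: [3.141, -0.0, 1.044]
contact_force: [0.2, -0.4, -1.1]
opening: 0.366
grasp_force: 30.1
```

drive_tool([
  {"x": 0,"y": 0,"z": 0.03,"ax": 0,"ay": 0,"az": 0,"hand": 26},
  {"x": 0,"y": 0,"z": 0.03,"ax": 0,"ay": 0,"az": 0,"hand": 26},
  {"x": 0,"y": 0,"z": 0.03,"ax": 0,"ay": 0,"az": 0,"hand": 26},
])

```text
clock: 26.3
eef_pos: [589.3, 299.7, 48.4]
tcp_rot: [3.141, -0.001, 1.044]
contact_force: [-1.6, -0.8, 6.9]
opening: 0.367
grasp_force: 30.8
```

drive_tool([
  {"x": 0,"y": 0,"z": 0,"ax": 0,"ay": 0,"az": 0,"hand": 36},
  {"x": 0,"y": 0,"z": 0,"ax": 0,"ay": 0,"az": 0,"hand": 42},
  {"x": 0,"y": 0,"z": 0,"ax": 0,"ay": 0,"az": 0,"hand": 52},
  {"x": 0,"y": 0,"z": 0,"ax": 0,"ay": 0,"az": 0,"hand": 52},
  {"x": 0,"y": 0,"z": -0.3,"ax": 0,"ay": 0,"az": 0,"hand": 52},
  {"x": 0,"y": 0,"z": -0.8,"ax": 0,"ay": 0,"az": 0,"hand": 52},
  {"x": 0,"y": 0,"z": -1.6,"ax": 0,"ay": 0,"az": 0,"hand": 52},
  {"x": 0,"y": 0,"z": -2.4,"ax": 0,"ay": 0,"az": 0,"hand": 52},
])

```text
clock: 27.1
eef_pos: [588.5, 299.1, 169.2]
tcp_rot: [-3.141, 0.001, 1.044]
contact_force: [0.7, -0.2, -0.7]
opening: 0.608
grasp_force: 0.0
```

drive_tool([
  {"x": 0,"y": 0,"z": -0.6,"ax": 0,"ay": 0,"az": 0,"hand": 52},
  {"x": -0.5,"y": 0.1,"z": -0.6,"ax": 0,"ay": 0,"az": 0,"hand": 52},
  {"x": -1.2,"y": 0.2,"z": -0.6,"ax": 0,"ay": 0,"az": 0,"hand": 52},
  {"x": -2,"y": 0.3,"z": -0.6,"ax": 0,"ay": 0,"az": 0,"hand": 52},
  {"x": -2.8,"y": 0.4,"z": -0.6,"ax": 0,"ay": 0,"az": 0,"hand": 52},
  {"x": -3.6,"y": 0.5,"z": -0.6,"ax": 0,"ay": 0,"az": 0,"hand": 52},
  {"x": -4.4,"y": 0.6,"z": -0.6,"ax": 0,"ay": 0,"az": 0,"hand": 52},
  {"x": -5.2,"y": 0.7,"z": -0.6,"ax": 0,"ay": 0,"az": 0,"hand": 52},
])

```text
clock: 27.9
eef_pos: [487.9, 55.7, 198.4]
tcp_rot: [3.14, -0.001, 1.045]
contact_force: [1.3, -0.6, -0.0]
opening: 0.61
grasp_force: 0.0
```

```bash
python3 go.py
python3 - <<'E'
from meas import *
f=imaging.grab_frame("top")[:,:,::-1].copy(); g=imaging.grab_frame("scene")[:,:,::-1]
print("large",blob(f,31,365,445,-435,-335,white,"r"),"cap",blob(f,122,440,520,-300,-220,white,"circ"))
print("foam",blob(f,40,400,500,120,220,white,"r"),"bar",blob(f,22,400,520,240,350,white,"r"))
a=rect("top",f,12,380,640,130,370,2); b=cv2.resize(g[110:190,190:285],None,fx=3.3,fy=3.3,interpolation=cv2.INTER_CUBIC)
o=np.zeros((520,800,3),np.uint8); o[:a.shape[0],:a.shape[1]]=a; o[:b.shape[0],484:484+b.shape[1]]=b[:,:316]; cv2.imwrite("pics/end.png",o)
E
```

```text
t 27.9 at [487.9  55.7 198.4] yaw 59.8 tilt [ 3.14e+00 -1.00e-03] q6 0.64 F [ 1.3 -0.6 -0. ] open 0.61 grip 0.0
large [ 402.7 -377.8   72.8   49.3   78.2] cap [ 461.1 -247.3   28.2   27.3   -0. ]
foam [450.1 170.1  99.7  99.7   0. ] bar [485.3 314.6  54.5  17.7  43.2]
```

View pics/end.png

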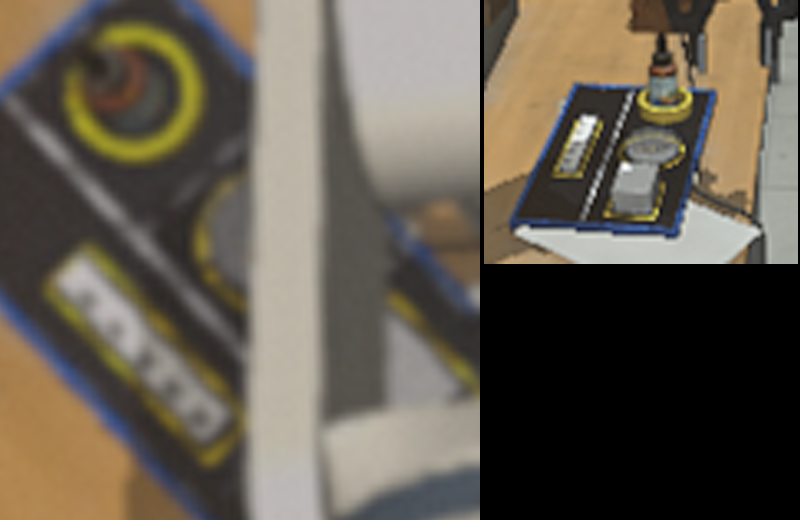

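The end picture shows the bottle upright in the collar (130,90), the bar (150,350), dish and foam in their outlines, and the look-alikes unmoved.

```bash
python3 -c "
from rig import r
print(r.sign_off())"
```

```text
the job is handed in; nothing more can be done
None
```

The tray is made up and handed in at about 28 s. The dropper bottle stands upright in its collar, and the dish, small foam block and scale bar measured within about 3 mm of their outlines' middles. The camera showed neither look-alike moved; sign-off gave no verdict.

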